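# Set the slicing board's fence to its marked stop

## Task

On the slicing board, set the sliding fence to the marked stop, the clip with the tall upright tab: press down the pad in the slider's middle to free its brake, and, keeping it pressed, push the slider along the rail until it rests against that stop; then let the pad come up so that the brake holds. Never force the slider along while its brake is on. Nothing is to be picked up, and the other things stay where they are.

Things in the scene. Friction and masses are not known exactly. Their poses are not given: they have to be found in the camera images.
- slicing_board: Fixed wooden slicing board (250 x 460 x 22 mm) with an aluminium rail, 52 mm wide, along its far side. Origin: on the table surface under the middle of the rail. Its y axis runs along the rail (the way the slider travels), x across it, the cutting area lying on the -x side; z up. The rail's top is 46 mm above the table.
- pad_top (a point): Centre of the top of the press pad: the black ribbed rubber pad in the middle of the slider, 60 mm along the rail and 44 mm across. At rest its top is 72 mm above the table and the slider's brake is locked on the rail.
- pad (a joint): How far the press pad is pushed straight down (m): 0 at rest, 0.008 at the bottom. It is sprung: it yields at about 10 N and needs about 16 N to go fully down. Unpressed, the brake holds the slider against 12 to 18 N. From about 1 mm down the slider is free to slide (about 1 N of drag); let go, the pad springs up and the brake locks again.
- slider (a joint): Position of the slider along the rail (m), measured from the rail's middle, growing along the board's +y.
- slider_mid (a point): Point on the grey slider: its middle, 72 mm above the table (where pad_top is at rest). Slider: 90 mm along the rail, 64 mm wide, frame 60 mm above the table. At each end stands a cross wall 10 mm thick, its top 86 mm above the table, 70 mm clear between the walls, the pad between them. A thin steel fence blade reaches from the middle 103 mm out over the board (-x side), up to 65 mm high.
- tab_stop: Fixed grey stop clip on the rail, marked by a tall upright round-topped tab; on either side of the slider. 20 mm along the rail, 68 mm across, 70 mm above the table; tab 8 mm thick, 44 mm across, its top 117 mm above the table. Origin: mid-clip on the rail's axis, 46 mm above the table; axes as the board's. The slider meets it when slider_mid is 55 mm from this origin along the rail.
- plain_stop: The same stop clip without a tab (70 mm above the table), on the rail on the other side of the slider. Origin and axes as for tab_stop.
- spoon: Loose spoon with a wooden handle, 200 mm long, lying on the board and at most about 25 mm high; origin at the middle of its length, on its underside.
- shaker_mid (a point): Loose salt shaker of steel, 72 mm high, 40 mm wide, on the board; this point is on its axis, half-way up.
- ramekin_mid (a point): Loose white ceramic cup, 40 mm high, 68 mm wide, on the board; this point is on its axis, half-way up.
- jar_mid (a point): Loose glass spice jar, 75 mm high, 54 mm wide, just beyond the rail; this point is on its axis, half-way up.
- mug_mid (a point): Loose white mug, 95 mm high; this point is on its axis, half-way up.
- oil_mid (a point): Loose amber oil bottle, 210 mm high, 64 mm wide; this point is on its axis, half-way up.
- bowl_mid (a point): Loose steel bowl, 60 mm high, 140 mm wide; this point is on its axis, half-way up.
- tin_mid (a point): Loose tin can, 110 mm high; this point is on its axis, half-way up.

How it is judged:
By the outcome, as a careful person would: the job done as asked, in the order asked, and still so for the second after the job is handed in, with the robot touching nothing.
It also fails if it takes over 32 s, if anything falls off the work surface, if the arm or the gripper's body presses on something with over 40 N, if the wrist force passes 120 N, or if a joint passes its speed limit or range.

## Robot

A 6-joint arm with a two-finger parallel gripper is mounted at the origin on the work surface. World frame = base frame: x ahead of the robot, y to its left, z up, the work surface at z = 0. Lengths are in m, angles in degrees, forces in N, time in s.
With the tool pointing down it reaches from about 0.375 to 0.75 m from the base axis. Payload 9 kg.
Tool frame: the origin (TCP) lies midway between the tips of the shut fingers; the grasp point (between the pads) lies 19 mm behind it; x points along the fingers, y is the direction in which the jaws open and shut, and the axes are right-handed (so a half turn about x gives the same grasp; the last joint's range is limited). The gripper opens to 85 mm and grips with 20 to 120 N. Pads are 22 mm wide; open, the fingers measure 114 mm over their backs; the gripper's body (76 mm by 85 mm) begins 54 mm behind the grasp point. The pads swing forward as they close: fully open they stand 13 mm farther back than shut.
Start: joints at [-82.431, 5.964, 5.575, 89.605, 0, 77.527], TCP at [0.206, -0.564, 0.231] pointing down, gripper open.
Joint ranges: [-171.21, 171.21], [-48.23, 106.86], [-62.78, 66.21], [-105.2, 120.99], [-86.42, 89.51], [-180, 180]. Speed limits (degrees/s): [127.2, 127.2, 147.25, 180, 180, 180].

## Interface

Orientations are given as a 3x3 rotation matrix whose columns are the frame's x, y, z axes.
In Python, from bench import env gives the robot as it stands. The module is installed in compiled form; this text tells all that it offers.
- The arm moves only by the shell command python3 -m creep 'ROWS' [FORCE]. ROWS is JSON, a list that holds one entry, the list of rows, each a list of 7 numbers: the shift along the world's x, y, z in cm, then the turn, a rotation vector about the world's x, y, z in degrees, then the finger opening in cm, from 0 to 8.54. A call has 1 to 8 rows; each row is the pose to reach, as a shift and turn from the pose commanded when the call began; what a row does not reach only later rows make up. A row lasts 1/12 s, in which the tool goes at most 41.7 mm and 7.16 degrees, less where a joint would pass 70% of its speed; a pose out of reach is approached as far as the arm can. A call with a gripper value outside its range is refused whole. The fingers move at their own pace and stop on an object; FORCE is the grip in N (left out, the last holds). Time passes only in rows, so rows that repeat a pose let the fingers close. It gives the time, the measured TCP pose, the force and the opening at its end, in the units of the state.
- env.sense(): the state, without advancing time (a new reading comes with each control period).
- env.grab_frame(name): name is "side" or "top" or "wrist"; returns a dict with "img" (384x512x3 uint8, blue, green, red), "z_map" (384x512 float32, m along the optical axis (not along the pixel's ray), 0 where there is no reading), "fx", "fy", "cx", "cy" (pixels), "world_from_camera" (4x4, takes a point from camera to world coordinates). Camera axes: x right, y down, z forward; pixel columns grow to the right and rows downward; lengths in m; the calibration is good to about 2 mm. A picture is of the moment at which its call begins.
- env.finish_job(): hands the job in, once; it reports no verdict.
Trained networks look in a picture, given as the dict that the camera call returned (one of the last four; its "shot" number tells which), for a name from the list of things; names that differ only in an ending like _2 or _b are one class to them, and where a whole thing is asked for, a point or a joint stands for the part that bears it (a point fixed in the world has none). Each returns a list of dicts, best first, with "conf" (0 to 1); they miss things now and then, are a little off and sometimes report something else, mostly with a low value. They report only what shows in the picture. A call takes as long as a camera call.
- env.look_for(picture, target): "box" ([left, top, width, height] in pixels, round what is visible of it).
- env.trace(picture, target): "pixels" (384x512 bool, what is visible of it) and "box" ([left, top, width, height] in pixels, round what is visible of it).
- env.landmark_of(picture, target): "uv" ([column, row] in pixels: a listed point, or the origin of a listed thing).
The state is a dict: "time": time; "q": joint angles; "joint_vel": joint speeds; "tau": joint torques, N m; "tcp_pos": TCP position; "tool_rot": TCP orientation; "contact_force": force on the tool from outside, world axes, zero at the start; "ft_torque": the same for the moment, N m; "finger_gap": opening from 0.0 (shut) to 1.0 (fully open).
Only numpy, scipy, OpenCV 4.12 (cv2) and the standard library are available. Lean on these libraries where they do the work, as an engineer would, in place of code of your own. Each camera call takes 0.05 s, during which the arm holds its last target.

## Working session

There is one attempt and no reset: what is moved stays moved. The work goes in short steps, Python scripts to look and compute and a shell command to move; the robot and the scene stay as the last step left them, time stands still between calls to the robot, and variables do not carry over. Pictures are saved under pics/ and viewed, and the job is handed in when it is done.

```bash
mkdir -p pics
cat > h.py <<'E'
import numpy as np, cv2
from bench import env
def w(f,u,v,z=None):
    z=f["z_map"][int(round(v)),int(round(u))] if z is None else z
    p=np.array([(u-f["cx"])/f["fx"]*z,(v-f["cy"])/f["fy"]*z,z,1]); return (np.array(f["world_from_camera"])@p)[:3]
def wz(f,u,v,h):
    T=np.array(f["world_from_camera"]); d=T[:3,:3]@np.array([(u-f["cx"])/f["fx"],(v-f["cy"])/f["fy"],1]); return T[:3,3]+d*(h-T[2,3])/d[2]
E
python3 - <<'E'
from h import *
for n in ["top","side"]:
    f=env.grab_frame(n); cv2.imwrite(f"pics/{n}0.png",f["img"])
    for t,h in [("slicing_board",0),("pad_top",.072),("tab_stop",.046),("plain_stop",.046),("jar_mid",.0375),("oil_mid",.105),("shaker_mid",.058),("mug_mid",.0475),("tin_mid",.055),("bowl_mid",.03)]:
        for r in env.landmark_of(f,t)[:2]: print(n,t,round(r["conf"],2),np.round(r["uv"]),np.round(wz(f,*r["uv"],h),3))
s=env.sense(); print(s["time"],s["tcp_pos"],s["tool_rot"],s["contact_force"])
E
```

```text
top slicing_board 0.81 [275. 190.] [ 0.56  -0.052  0.   ]
top slicing_board 0.69 [318. 187.] [ 0.564 -0.2    0.   ]
top pad_top 0.78 [273. 180.] [ 0.579 -0.045  0.072]
top pad_top 0.5 [392. 178.] [ 0.58  -0.438  0.072]
top tab_stop 0.72 [235. 184.] [0.576 0.083 0.046]
top plain_stop 0.71 [318. 183.] [ 0.57  -0.196  0.046]
top plain_stop 0.59 [272. 151.] [ 0.685 -0.045  0.046]
top jar_mid 0.82 [275. 148.] [ 0.695 -0.054  0.038]
top jar_mid 0.6 [134. 184.] [0.583 0.422 0.038]
top oil_mid 0.6 [396. 177.] [ 0.576 -0.441  0.105]
top shaker_mid 0.62 [221. 228.] [0.428 0.13  0.058]
top mug_mid 0.93 [390. 216.] [ 0.454 -0.431  0.048]
top tin_mid 0.65 [137. 224.] [0.446 0.407 0.055]
top tin_mid 0.63 [239. 182.] [0.579 0.07  0.055]
top bowl_mid 0.87 [132. 186.] [0.58  0.432 0.03 ]
side slicing_board 0.82 [248. 206.] [ 0.574 -0.041  0.   ]
side pad_top 0.54 [246. 191.] [ 0.58  -0.037  0.072]
side tab_stop 0.87 [220. 218.] [0.581 0.084 0.046]
side tab_stop 0.34 [169. 324.] [0.444 0.413 0.046]
side plain_stop 0.66 [283. 175.] [ 0.551 -0.2    0.046]
side plain_stop 0.64 [250. 191.] [ 0.585 -0.064  0.046]
side jar_mid 0.71 [225. 181.] [ 0.687 -0.053  0.037]
side jar_mid 0.3 [254. 207.] [ 0.537 -0.024  0.037]
side oil_mid 0.84 [316. 127.] [ 0.58  -0.437  0.105]
side shaker_mid 0.77 [251. 251.] [0.425 0.126 0.058]
side shaker_mid 0.74 [226. 182.] [ 0.668 -0.038  0.058]
side tin_mid 0.87 [170. 322.] [0.441 0.411 0.055]
side bowl_mid 0.89 [132. 296.] [0.582 0.42  0.03 ]
1.1 [ 0.20561923 -0.56370467  0.23131556] [[ 4.58601820e-06  3.42657173e-01 -9.39460517e-01]
 [-9.09181497e-05 -9.39460512e-01 -3.42657172e-01]
 [-9.99999996e-01  8.69854439e-05  2.68453731e-05]] [ 0.02453305 -0.21798254  0.55272947]
```

View pics/top0.png

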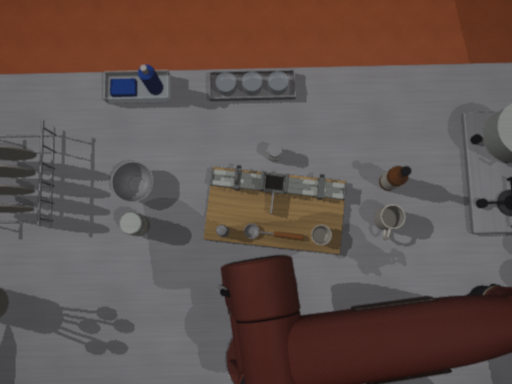

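View pics/side0.png

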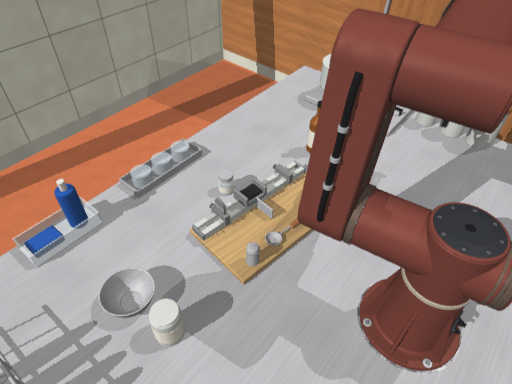

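The top view shows the board at about (275,210), turned a few degrees. The slider with its black pad is at (274,182), with stops at (237,178) and (321,186). I'll zoom in to see which one has the tab.

Run:
```python
from h import *
f=env.grab_frame("top"); s=env.grab_frame("side")
a=cv2.resize(f["img"][140:260,195:355],None,fx=5,fy=5,interpolation=cv2.INTER_CUBIC)[:300]
b=cv2.resize(s["img"][140:260,185:345],None,fx=5,fy=5,interpolation=cv2.INTER_CUBIC)[:,:]
cv2.imwrite("pics/zt.png",a);cv2.imwrite("pics/zs.png",b)
# height map from the depth
T=np.array(f["world_from_camera"])
V,U=np.mgrid[0:384,0:512]; z=f["z_map"]
P=np.stack([(U-f["cx"])/f["fx"]*z,(V-f["cy"])/f["fy"]*z,z],-1)@T[:3,:3].T+T[:3,3]
np.save("P.npy",P)
for v in range(168,198,2): print(v,(P[v,208:348:3,2]*1000).astype(int))
```

```text
168 [-2  6 19 20 19 24 -1  2 -6  0 72 56  3  0  6  2 -3  4  0  0  0  2  0  3
 -3 -2  6  1  3  0  0 -2  2 -1 -2  4  1 -6  2  5  1  3  3  3  3 -4 -6]
170 [ 4  8 46 46 17 24 26 21 17 24 71 66 21  1  3  1 -1  5 -3  4 -1  3  2 -1
 -2  0  5  4  6 -1  0  0  4  0  0 -1 -2 -1  2 -3 -1  4 -3  0 -1  0  1]
172 [  2  -4  45  38  44  54  48  49  45  70 106  69  20  21  15  27  23  20
  90  -6   1   2   2   4  -1  -2  -2   2   0  -1   4   4   1   0   3   3
   1  -1  -6   7   2   0   2   3   0   4  -3]
174 [ -3  -1  46  48  40  49  44  46  42  68 120  66  44  48  45  48  43  23
  84  64  65  57  62  58  17   1   9   2   1   1   1  -1   0   2   6   1
   2   2  -1   6   0  -4  -3  -6   8   1   0]
176 [ -3  46  27  28  24  26  24  20  50  69 105  48  44  45  45  40  50  45
  86  47  74  76  71  59  63  58  82  23  25  22  29   0  -1  -1  -2   2
   6   6  64   0  -5  -2   4  -4   0   5  -2]
178 [   5   37   29   23   26   29   32   27   23  121   87   32   26   16
 1572   42   45   43   83   49   70   74   80   73   69   72   85   47
   49   19   23   25   19   24   18   23   23   61   74   64    3    5
[... 755 characters left out ...]
1 46 41 49 48 43 42 90 69 71 71 81 73
 74 47 91 26 29 22 23 30 29 29 26 25 25 74 72 23 26 20 33 28 32 47 51]
190 [-3 22 15 24 26 20 21 24 17 31 42 26 21 20 28 30 30 35 85 64 58 64 58 44
 64 44 90 45 39 41 44 46 49 25 27 30 27 66 77 27 29 25 22 26 21 36 40]
192 [ 4 21 23 21 30 26 21 20 21 28 25 20 22 21 24 24 19 24 26 30 56 59 56 62
 56 63 93 51 52 51 46 42 47 44 43 52 39 62 73 29 28 28 28 24 26 41  0]
194 [ 0 21 22 19 17 21 25 18 19 21 26 19 30 21 27 25 27 22 21 22 21 21 21 25
 27 23 50 19 29 35 46 42 50 39 46 46 45 71 73 51 43 41 45 49 52 51  2]
196 [ 2 12 19 21 22 23 21 21 22 22 23 21 24 24 23 14 22 20 23 27 21 21 22 14
 20 22 20 25 24 18 16 27 23 23 27 35 45 73 71 40 48 49 39 46 42 49  2]
```

View pics/zt.png

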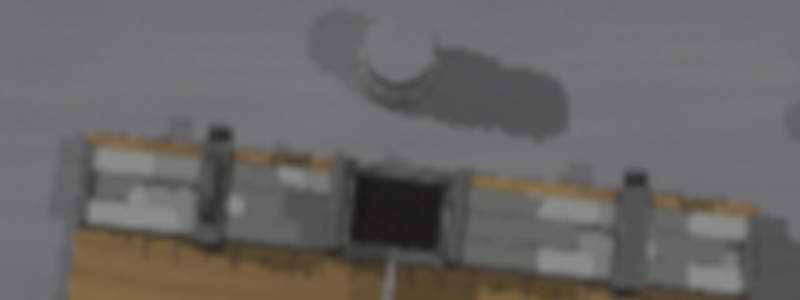

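View pics/zs.png

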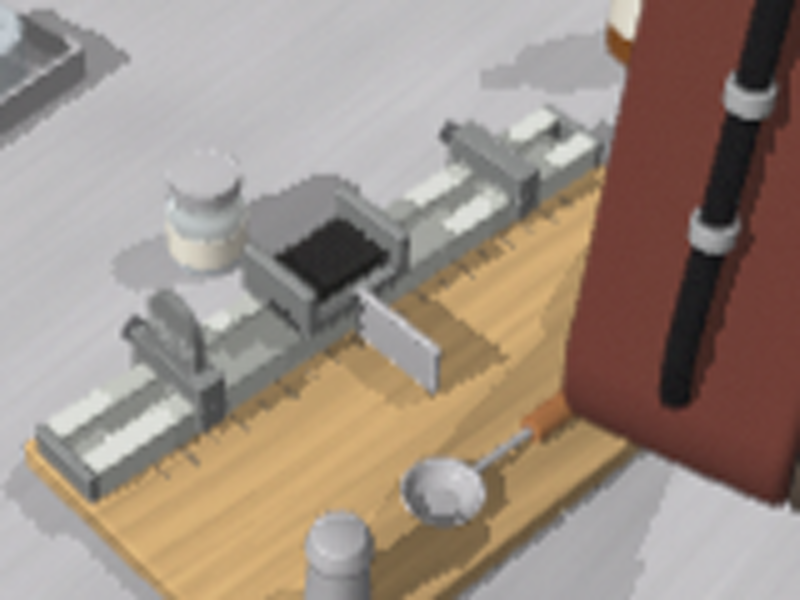

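Run:
```python
from h import *
P=np.load("P.npy"); V,U=np.mgrid[0:384,0:512]
def c(n,m):
    X=P[m]; print(n,m.sum(),np.round(X.mean(0),4),np.round(np.median(X,0),4),np.round(X.min(0),3),np.round(X.max(0),3)); return X.mean(0)
z=P[...,2]; R=(V>165)&(V<200)
a=c("plain",R&(z>.058)&(U>313)&(U<328))
b=c("tabclip",R&(z>.058)&(z<.08)&(U>230)&(U<245))
t=c("tab",R&(z>.09)&(U>230)&(U<245))
p=c("pad",R&(z>.064)&(z<.08)&(U>264)&(U<284))
w1=c("wallL",R&(z>.078)&(U>258)&(U<266)); w2=c("wallR",R&(z>.078)&(U>282)&(U<291))
s=c("slider",R&(z>.052)&(U>255)&(U<293))
f=env.grab_frame("top"); img=f["img"].astype(int)
dark=(img.sum(2)<120)&(U>255)&(U<293)&(V>172)&(V<194)
X=np.array([wz(f,u,v,.072) for v,u in zip(*np.where(dark))]); print("dark",dark.sum(),X.mean(0))
d=(b-a)[:2]; d/=np.linalg.norm(d); print("dir",d,np.degrees(np.arctan2(-d[0],d[1])))
n=np.array([d[1],-d[0]])
for k,q in dict(a=a,b=b,t=t,p=p,w1=w1,w2=w2,s=s,dark=X.mean(0)).items(): print(k,(q[:2]-a[:2])@d,(q[:2]-a[:2])@n)
for n2 in ["slider_mid","pad_top"]:
  for r in env.trace(f,n2)[:1]: m=r["pixels"]; c(n2+" trace",m&(z>.05))
```

```text
plain 149 [ 0.5524 -0.1997  0.0899] [ 0.5539 -0.2024  0.0696] [ 0.326 -0.217  0.059] [0.596 0.003 1.573]
tabclip 98 [0.5912 0.0718 0.0687] [0.5916 0.0708 0.0691] [0.554 0.061 0.059] [0.633 0.085 0.08 ]
tab 41 [0.5795 0.0724 0.148 ] [0.5852 0.0733 0.115 ] [0.326 0.003 0.091] [0.607 0.08  1.573]
pad 261 [ 0.5702 -0.0469  0.0722] [ 0.5707 -0.0467  0.0726] [ 0.518 -0.077  0.064] [ 0.606 -0.017  0.08 ]
wallL 62 [ 0.5739 -0.0081  0.1095] [ 0.5777 -0.0078  0.0856] [ 0.326 -0.015  0.079] [0.61  0.003 1.573]
wallR 60 [ 0.5583 -0.0842  0.136 ] [ 0.5658 -0.0864  0.0868] [ 0.326 -0.093  0.08 ] [0.598 0.003 1.573]
slider 510 [ 0.5676 -0.0467  0.0875] [ 0.5693 -0.0465  0.0728] [ 0.326 -0.107  0.052] [0.61  0.006 1.573]
dark 214 [ 0.57390265 -0.04600156  0.072     ]
dir [0.14155228 0.98993078] -8.13767972958301
a 0.0 0.0
b 0.27433822197046775 9.7085301988288e-19
t 0.2732052346149989 -0.011614523133017557
p 0.15380591330217877 -0.003992993599394476
w1 0.1927472362874886 -0.005824307247160755
w2 0.11518506546930864 -0.010524486604310018
s 0.1536220269803644 -0.006543091141645257
dark 0.1552325815514386 -0.0004441192463590536
slider_mid trace 496 [ 0.5696 -0.0469  0.0758] [ 0.5699 -0.0466  0.0728] [ 0.326 -0.093  0.05 ] [0.61  0.003 1.573]
pad_top trace 202 [ 0.5701 -0.0473  0.0807] [ 0.5708 -0.047   0.0733] [ 0.326 -0.077  0.065] [0.595 0.003 1.573]
```

Run:
```python
from h import *
P=np.load("P.npy"); V,U=np.mgrid[0:384,0:512]; z=P[...,2]
m=(V>165)&(V<204)&(U>205)&(U<348)&(z>.036)&(z<.056)
X=P[m][:,:2]
# end edges/rail: regress centre by robust PCA
for lo,hi in [(-.28,.16)]:
    k=(X[:,0]>.5)&(X[:,0]<.65); (r)=cv2.minAreaRect(X[k].astype(np.float32)); print(r)
    vx=cv2.fitLine(X[k].astype(np.float32),cv2.DIST_HUBER,0,.01,.01).ravel(); print(vx,np.degrees(np.arctan2(vx[0],vx[1])))
for n,u0,u1,l,h in [("plain",313,328,.058,.08),("tabclip",230,245,.058,.08),("tab",230,245,.09,.13),("w1",258,266,.078,.1),("w2",282,291,.078,.1)]:
    Y=P[(V>165)&(V<200)&(z>l)&(z<h)&(U>u0)&(U<u1)][:,:2].astype(np.float32); print(n,len(Y),Y.mean(0),cv2.minAreaRect(Y))
f=env.grab_frame("side"); P2=None
T=np.array(f["world_from_camera"]); z2=f["z_map"]
Q=np.stack([(U-f["cx"])/f["fx"]*z2,(V-f["cy"])/f["fy"]*z2,z2],-1)@T[:3,:3].T+T[:3,3]
for t in ["pad_top","tab_stop","plain_stop"]:
    for r in env.trace(f,t)[:1]:
        Y=Q[r["pixels"]&(z2>0)]; Y=Y[Y[:,2]>.06]; print(t,round(r["conf"],2),len(Y),np.median(Y,0),cv2.minAreaRect(Y[:,:2].astype(np.float32)))
g=f["img"].astype(int).sum(2)
print(env.sense()["time"])
```

```text
((0.5697353482246399, -0.06201314926147461), (0.456332266330719, 0.06623165309429169), 82.3625259399414)
[ 0.12691268  0.9919139   0.56542045 -0.0720537 ] 7.291224
plain 147 [ 0.55544204 -0.20249087] ((0.5565307140350342, -0.20311586558818817), (0.02091066725552082, 0.07798288762569427), 82.55311584472656)
tabclip 98 [0.5912018 0.0718419] ((0.5939193964004517, 0.07313588261604309), (0.02031189762055874, 0.0803007259964943), 81.94754028320312)
tab 40 [0.5858704  0.07410105] ((0.5874137282371521, 0.07387581467628479), (0.008092680014669895, 0.040455013513565063), 83.05889129638672)
w1 61 [ 0.5779427  -0.00828343] ((0.578217625617981, -0.008301347494125366), (0.009878989309072495, 0.0638137012720108), 82.56214141845703)
w2 58 [ 0.56624687 -0.08722298] ((0.5661827921867371, -0.08716891705989838), (0.010069658048450947, 0.06293229013681412), 81.66670227050781)
pad_top 0.55 155 [ 0.56653263 -0.04482113  0.07129935] ((0.5703134536743164, -0.04545402526855469), (0.0485517792403698, 0.04284798353910446), 79.3365249633789)
tab_stop 0.66 224 [0.58289866 0.08008697 0.07582831] ((0.5939949154853821, 0.07613113522529602), (0.020675595849752426, 0.08135304600000381), 82.33194732666016)
plain_stop 0.69 113 [ 0.55084169 -0.19654555  0.06802799] ((0.5543134808540344, -0.19958250224590302), (0.022245509549975395, 0.07530615478754044), 80.34963989257812)
1.55
```

```bash
python3 -m creep '[[[1.9,2.7,0,0,0,3.5,0],[3.8,5.4,0,0,0,7,0],[5.7,8.1,0,0,0,10.5,0],[7.6,10.8,0,0,0,14,0],[9.5,13.5,0,0,0,17.5,0],[11.4,16.2,0,0,0,21,0],[13.3,18.9,0,0,0,24.5,0],[15.2,21.6,0,0,0,28,0]]]' 40
python3 -m creep '[[[1.9,2.7,0,0,0,3.5,0],[3.8,5.4,0,0,0,7,0],[5.7,8.1,0,0,0,10.5,0],[7.6,10.8,0,0,0,14,0],[9.5,13.5,0,0,0,17.5,0],[11.4,16.2,0,0,0,21,0],[13.3,18.9,0,0,0,24.5,0],[15.2,21.6,0,0,0,28,0]]]'
```

```text
time: 2.22
tcp_pos: [0.3583, -0.3463, 0.2315]
tool_rot: [[0.0, 0.745, -0.667], [-0.0, -0.667, -0.745], [-1.0, 0.001, 0.0]]
contact_force: [0.9, -0.1, 0.4]
finger_gap: -0.001
time: 2.88
tcp_pos: [0.5104, -0.1301, 0.2315]
tool_rot: [[0.001, 0.971, -0.238], [-0.0, -0.238, -0.971], [-1.0, 0.001, 0.0]]
contact_force: [0.1, -0.1, -0.4]
finger_gap: -0.002
```

```bash
python3 -m creep '[[[2.1,2.7,0,0,0,2,0],[4.2,5.5,-1,0,0,4,0],[6.2,8.2,-3,0,0,6.1,0],[6.2,8.2,-6,0,0,6.1,0],[6.2,8.2,-9,0,0,6.1,0],[6.2,8.2,-12,0,0,6.1,0],[6.2,8.2,-12,0,0,6.1,0]]]'
python3 - <<'E'
from h import *
f=env.grab_frame("wrist"); cv2.imwrite("pics/w1.png",f["img"])
s=env.grab_frame("side"); cv2.imwrite("pics/s1.png",cv2.resize(s["img"][120:260,170:350],None,fx=4,fy=4,interpolation=cv2.INTER_CUBIC))
t=env.sense()["tcp_pos"]; print(t)
for n in ["pad_top","tab_stop"]:
  for h in [.072 if n=="pad_top" else .046]:
    print(n,[(r["conf"],r["uv"],wz(f,*r["uv"],h)) for r in env.landmark_of(f,n)[:2]])
E
```

```text
time: 3.47
tcp_pos: [0.5682, -0.0482, 0.1049]
tool_rot: [[-0.009, 0.991, -0.136], [0.003, -0.136, -0.991], [-1.0, -0.009, -0.002]]
contact_force: [-1.3, 0.2, -1.1]
finger_gap: -0.002
[ 0.57092664 -0.04949775  0.11120656]
pad_top [(0.74, [264.6, 219.0], array([ 0.57410824, -0.0453145 ,  0.072     ])), (0.25, [264.2, 221.7], array([ 0.57360416, -0.04717796,  0.072     ]))]
tab_stop [(0.91, [262.4, 19.6], array([0.588882  , 0.07617955, 0.046     ]))]
```

View pics/w1.png

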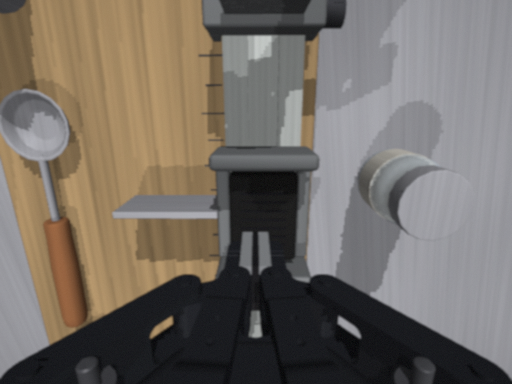

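View pics/s1.png

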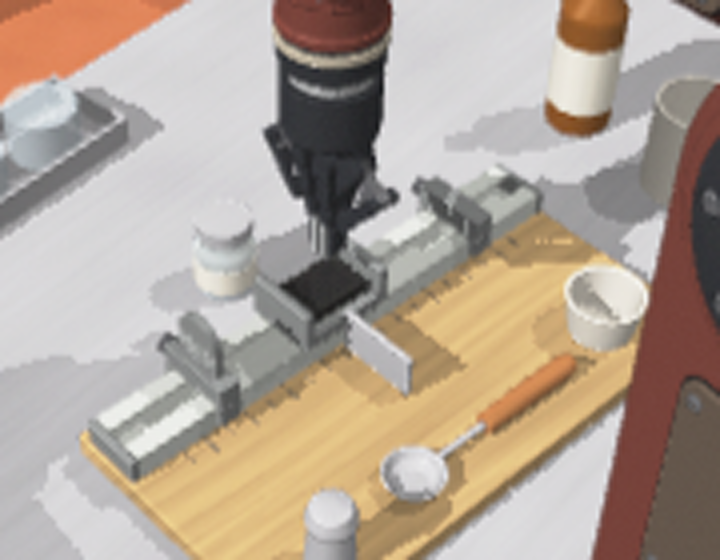

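```bash
python3 -m creep '[[[0.1,0.15,-1,0,0,0,0],[0.2,0.3,-2.5,0,0,0,0],[0.2,0.3,-3.2,0,0,0,0],[0.2,0.3,-3.5,0,0,0,0],[0.2,0.3,-3.5,0,0,0,0],[0.2,0.3,-3.5,0,0,0,0]]]'
python3 -m creep '[[[0,0,-0.2,0,0,0,0],[0,0,-0.4,0,0,0,0],[0,0,-0.6,0,0,0,0],[0,0,-0.7,0,0,0,0],[0,0,-0.7,0,0,0,0],[0,0,-0.7,0,0,0,0]]]'
```

```text
time: 4.17
tcp_pos: [0.5739, -0.0468, 0.0769]
tool_rot: [[0.001, 0.991, -0.137], [-0.0, -0.137, -0.991], [-1.0, 0.001, 0.0]]
contact_force: [0.5, 0.2, 0.7]
finger_gap: -0.003
time: 4.67
tcp_pos: [0.5742, -0.0469, 0.0708]
tool_rot: [[0.002, 0.991, -0.137], [-0.001, -0.137, -0.991], [-1.0, 0.002, 0.0]]
contact_force: [-3.0, 0.8, 10.4]
finger_gap: -0.002
```

```bash
python3 -m creep '[[[0,0,-0.2,0,0,0,0],[0,0,-0.3,0,0,0,0],[0,0,-0.4,0,0,0,0],[0,0,-0.5,0,0,0,0],[0,0,-0.5,0,0,0,0]]]'
```

```text
time: 5.08
tcp_pos: [0.5743, -0.0469, 0.0661]
tool_rot: [[0.002, 0.991, -0.137], [-0.001, -0.137, -0.991], [-1.0, 0.002, 0.001]]
contact_force: [-3.6, 0.4, 13.3]
finger_gap: 0.001
```

```bash
python3 -m creep '[[[0.02,0.15,0,0,0,0,0],[0.05,0.4,0,0,0,0,0],[0.11,0.8,0,0,0,0,0],[0.16,1.2,0,0,0,0,0],[0.21,1.6,0,0,0,0,0],[0.25,1.9,0,0,0,0,0],[0.27,2.0,0,0,0,0,0],[0.27,2.0,0,0,0,0,0]]]'
python3 - <<'E'
from h import *
f=env.grab_frame("wrist"); cv2.imwrite("pics/w2.png",f["img"])
E
```

```text
time: 5.75
tcp_pos: [0.577, -0.0267, 0.0663]
tool_rot: [[0.002, 0.991, -0.136], [-0.001, -0.136, -0.991], [-1.0, 0.002, 0.0]]
contact_force: [-4.6, 1.7, 12.9]
finger_gap: 0.001
```

View pics/w2.png

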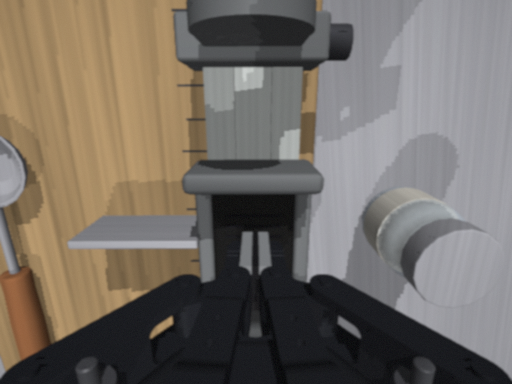

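```bash
python3 -m creep '[[[0.02,0.2,0,0,0,0,0],[0.07,0.6,0,0,0,0,0],[0.13,1.1,0,0,0,0,0],[0.2,1.7,0,0,0,0,0],[0.27,2.3,0,0,0,0,0],[0.34,2.8,0,0,0,0,0],[0.39,3.2,0,0,0,0,0],[0.42,3.4,0,0,0,0,0]]]'
python3 -m creep '[[[0,0,0,0,0,0,0],[0,0,0,0,0,0,0]]]'
python3 - <<'E'
from h import *
f=env.grab_frame("wrist"); cv2.imwrite("pics/w3.png",f["img"])
f=env.grab_frame("side"); cv2.imwrite("pics/s3.png",cv2.resize(f["img"][140:260,185:345],None,fx=5,fy=5,interpolation=cv2.INTER_CUBIC))
E
```

```text
time: 6.47
tcp_pos: [0.5816, 0.0074, 0.0665]
tool_rot: [[0.003, 0.991, -0.136], [-0.001, -0.136, -0.991], [-1.0, 0.003, 0.001]]
contact_force: [-3.7, 0.5, 13.6]
finger_gap: 0.001
time: 6.63
tcp_pos: [0.5816, 0.0074, 0.0664]
tool_rot: [[0.003, 0.991, -0.136], [-0.0, -0.136, -0.991], [-1.0, 0.003, 0.0]]
contact_force: [-3.2, 1.6, 13.3]
finger_gap: 0.002
```

View pics/w3.png

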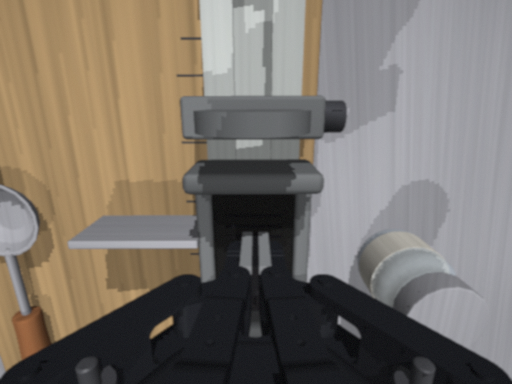

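View pics/s3.png

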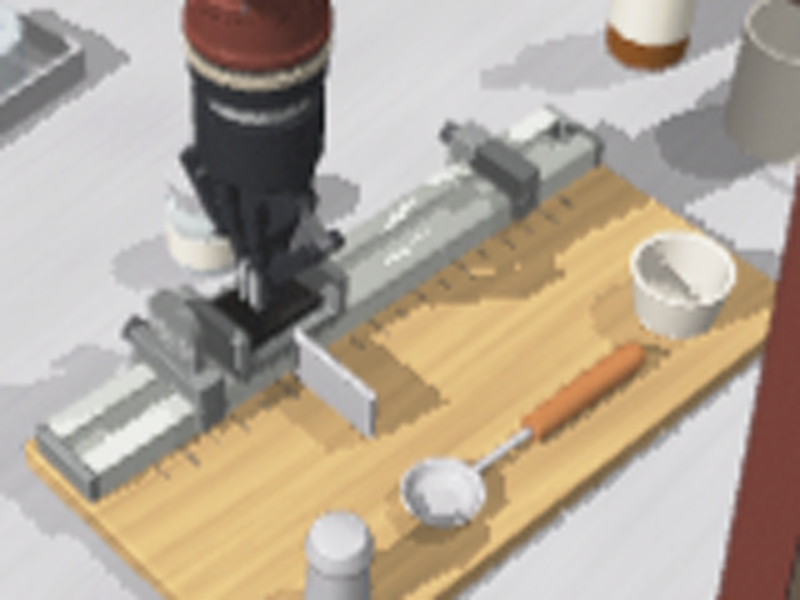

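The slider follows the tip without slipping: the wall stays at row 178 in the wrist view while the stop has come down to row 117. About 13 mm remains, so I'll go slowly.

```bash
python3 -m creep '[[[0.03,0.2,0,0,0,0,0],[0.06,0.4,0,0,0,0,0],[0.08,0.6,0,0,0,0,0],[0.11,0.8,0,0,0,0,0],[0.12,0.9,0,0,0,0,0],[0.14,1.0,0,0,0,0,0],[0.14,1.0,0,0,0,0,0]]]'
python3 -m creep '[[[0.01,0.1,0,0,0,0,0],[0.03,0.2,0,0,0,0,0],[0.03,0.2,0,0,0,0,0]]]'
```

```text
time: 7.32
tcp_pos: [0.5829, 0.0172, 0.0664]
tool_rot: [[0.003, 0.991, -0.137], [-0.001, -0.137, -0.991], [-1.0, 0.003, 0.0]]
contact_force: [-3.7, 0.6, 12.4]
finger_gap: 0.002
time: 7.57
tcp_pos: [0.5832, 0.0192, 0.0664]
tool_rot: [[0.002, 0.991, -0.137], [-0.001, -0.137, -0.991], [-1.0, 0.003, 0.0]]
contact_force: [-3.2, 0.1, 13.1]
finger_gap: 0.002
```

```bash
python3 -m creep '[[[0.01,0.1,0,0,0,0,0],[0.02,0.15,0,0,0,0,0],[0.02,0.15,0,0,0,0,0]]]'
python3 - <<'E'
from h import *
f=env.grab_frame("wrist"); cv2.imwrite("pics/w4.png",f["img"])
E
```

```text
time: 7.82
tcp_pos: [0.5834, 0.0205, 0.0664]
tool_rot: [[0.002, 0.991, -0.137], [-0.001, -0.137, -0.991], [-1.0, 0.003, 0.001]]
contact_force: [-4.2, -0.6, 12.9]
finger_gap: 0.0
```

View pics/w4.png

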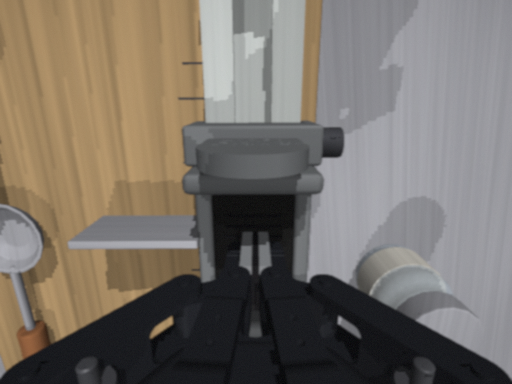

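```bash
python3 -m creep '[[[0.01,0.05,0,0,0,0,0],[0.01,0.1,0,0,0,0,0],[0.01,0.1,0,0,0,0,0]]]'; python3 -m creep '[[[0.01,0.05,0,0,0,0,0],[0.01,0.1,0,0,0,0,0],[0.01,0.1,0,0,0,0,0]]]'
```

```text
time: 8.12
tcp_pos: [0.5834, 0.0207, 0.0664]
tool_rot: [[0.002, 0.991, -0.137], [-0.003, -0.137, -0.991], [-1.0, 0.002, 0.002]]
contact_force: [-4.3, -3.8, 12.9]
finger_gap: 0.0
time: 8.37
tcp_pos: [0.5834, 0.0209, 0.0664]
tool_rot: [[0.002, 0.99, -0.138], [-0.004, -0.138, -0.99], [-1.0, 0.002, 0.004]]
contact_force: [-5.8, -7.8, 13.7]
finger_gap: 0.003
```

The slider is against the stop: the TCP stalled at y = 0.0208 and the push force rose to 8 N. I'll ease the push off, then lift straight up.

```bash
python3 -m creep '[[[-0.01,-0.1,0,0,0,0,0],[-0.01,-0.1,0,0,0,0,0]]]'; python3 -m creep '[[[0,0,0.2,0,0,0,0],[0,0,0.4,0,0,0,0],[0,0,0.6,0,0,0,0],[0,0,0.9,0,0,0,0],[0,0,1.5,0,0,0,0],[0,0,3,0,0,0,0],[0,0,6,0,0,0,0],[0,0,9,0,0,0,0]]]'
python3 -m creep '[[[0,0,3,0,0,0,0],[-2,-3,5,0,0,0,0],[-4,-6,6,0,0,0,0],[-6,-9,6,0,0,0,0],[-8,-12,6,0,0,0,0],[-10,-15,6,0,0,0,0],[-10,-15,6,0,0,0,0],[-10,-15,6,0,0,0,0]]]'
python3 - <<'E'
from h import *
f=env.grab_frame("top"); s=env.grab_frame("side")
cv2.imwrite("pics/t5.png",cv2.resize(f["img"][140:260,195:355],None,fx=5,fy=5,interpolation=cv2.INTER_CUBIC))
cv2.imwrite("pics/s5.png",cv2.resize(s["img"][140:260,185:345],None,fx=5,fy=5,interpolation=cv2.INTER_CUBIC))
V,U=np.mgrid[0:384,0:512];z=f["z_map"];T=np.array(f["world_from_camera"])
P=np.stack([(U-f["cx"])/f["fx"]*z,(V-f["cy"])/f["fy"]*z,z],-1)@T[:3,:3].T+T[:3,3]; zz=P[...,2]
img=f["img"].astype(int)
for r in env.trace(f,"pad_top")[:1]:
    m=r["pixels"]&(zz>.05)&(zz<.1); print(r["conf"],m.sum(),np.median(P[m],0),P[m].mean(0))
for t,h in [("pad_top",.072),("tab_stop",.046),("plain_stop",.046),("jar_mid",.0375)]:
    for k in (f,s): print(t,[(r["conf"],np.round(wz(k,*r["uv"],h),3)) for r in env.landmark_of(k,t)[:1]])
print(env.sense()["time"])
E
```

```text
time: 8.53
tcp_pos: [0.5834, 0.0207, 0.0664]
tool_rot: [[0.002, 0.991, -0.137], [-0.002, -0.137, -0.991], [-1.0, 0.002, 0.002]]
contact_force: [-4.5, -3.7, 13.5]
finger_gap: 0.001
time: 9.2
tcp_pos: [0.5814, 0.0222, 0.1542]
tool_rot: [[-0.003, 0.991, -0.137], [0.001, -0.137, -0.991], [-1.0, -0.003, -0.0]]
contact_force: [1.3, -1.0, 0.5]
finger_gap: 0.001
time: 9.87
tcp_pos: [0.4819, -0.1295, 0.2146]
tool_rot: [[0.001, 0.99, -0.14], [-0.0, -0.14, -0.99], [-1.0, 0.001, -0.0]]
contact_force: [-0.1, -0.4, 0.9]
finger_gap: -0.002
0.75 233 [0.58217478 0.01866791 0.07277062] [0.58175671 0.01897514 0.07255995]
pad_top [(0.53, array([0.581, 0.02 , 0.072]))]
pad_top [(0.69, array([0.585, 0.025, 0.072]))]
tab_stop [(0.69, array([0.585, 0.079, 0.046]))]
tab_stop [(0.77, array([0.58 , 0.069, 0.046]))]
plain_stop [(0.33, array([ 0.452, -0.437,  0.046]))]
plain_stop [(0.45, array([ 0.552, -0.197,  0.046]))]
jar_mid [(0.71, array([ 0.403, -0.203,  0.038]))]
jar_mid [(0.53, array([ 0.681, -0.053,  0.038]))]
10.4167
```

View pics/t5.png

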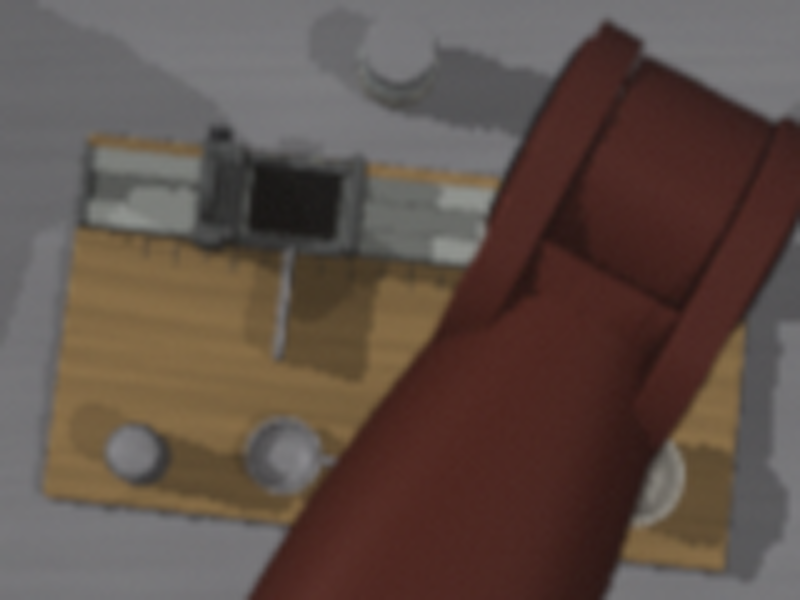

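View pics/s5.png

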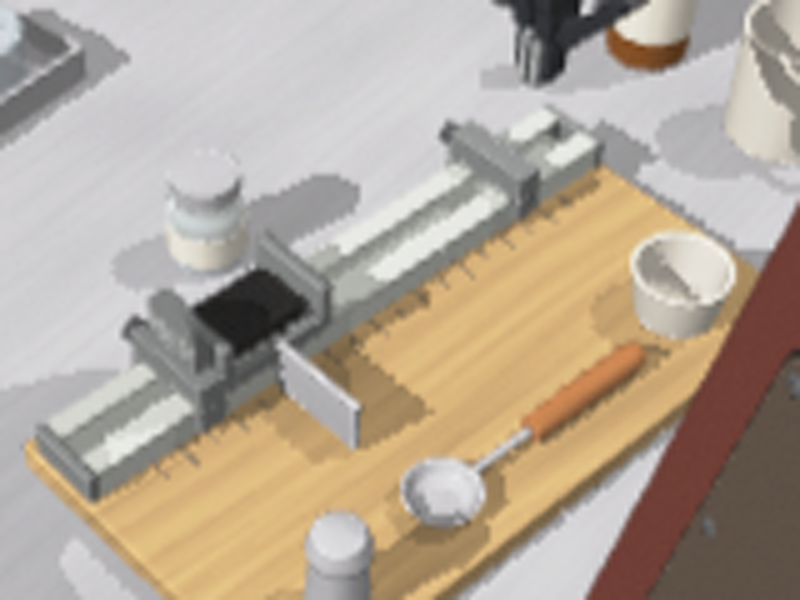

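Both views show the slider flush against the tabbed clip, with top-view zoom columns 200–235 (clip) meeting 240 (slider). The pad is back up at about 72.6 mm and nothing else has moved.

Run:
```python
from bench import env
print(env.finish_job())
```

```text
the job is handed in; nothing more can be done
None
```

The sliding fence is set against the tabbed stop with its brake on, and the job is handed in. I pressed the pad about 6 mm down with the shut fingertips (about 13 N). Keeping it pressed, I slid the slider about 68 mm along the rail until it met the stop. There the tool stopped moving and the push force rose to about 8 N. I then eased the push to about 4 N, lifted straight up and moved the arm clear, at about 10.4 s.

**Final checks:**
- **Slider position:** the top view shows the slider flush with the clip. The measured distance from slider middle to stop is about 55 mm, as required.
- **Pad:** its top is back at about 72.6 mm, the rest height, so the brake should be locked. I did not test the brake by pushing on it.
- **Other things:** the jar, spoon, shaker, ramekin and plain stop looked unmoved in the last pictures. I didn't check the bowl, tin, mug and oil bottle again; the mug and bottle were only partly in view.

**Disagreements:** some of the networks' last guesses were wrong or off by up to about 1 cm. They put the jar and the plain stop in the wrong place in the top view, where the arm covered part of the board. For the slider position I relied on the depth measurements and the pictures instead.

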